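# Seat a beamsplitter cube in the corner of a bonding jig

## Robot

A 6-joint arm with a two-finger parallel gripper is mounted at the origin on a cart in front of the work surface, level with it; the furniture and walls round the work are solid. World frame = base frame: x ahead of the robot, y to its left, z up, the work surface at z = 0. Lengths are in m, angles in rad, forces in N, time in s.
With the tool pointing down it reaches from about 0.375 to 0.925 m from the base axis. Payload 5.7 kg.
Tool frame: the origin (TCP) lies on the centre line of the jaws, within the pads' length; the fingertips stand 14 mm ahead of it and the grasp point (between the pads) lies 5 mm behind it; z points along the fingers, y is the line along which they close (so a half turn about z gives the same grasp; the last joint's range is limited). The gripper opens to 85 mm and grips with 20 to 120 N. Pads are 22 mm wide; open, the fingers measure 114 mm over their backs; the gripper's body (76 mm by 85 mm) begins 54 mm behind the grasp point. The pads swing forward as they close: fully open they stand 13 mm farther back than shut.
Start: joints at [-1.335, 0.359, 1.51, -0, 1.272, -0.115], TCP at [0.206, -0.563, 0.245] pointing down, gripper open.
Joint ranges: [-2.97, 2.97], [-1.01, 2.36], [0.21, 2.38], [-0.96, 4.11], [0.2, 2.71], [-2.98, 2.98]. Speed limits (rad/s): [2.39, 2.39, 3.14, 3.14, 3.14, 3.14].

## Interface

Orientations are given as a unit quaternion [x, y, z, w].
In Python, from station import telemetry, viewer, order gives the robot as it stands.
- The arm moves only by the tool apply_moves, never from a script. Its argument "moves" is a list of rows, each an object of numbers: "tx", "ty", "tz": the shift along the tool's x, y, z in cm; "spin": the turn about the tool's z in rad. In form: [{"tx": .., "ty": .., "tz": .., "spin": ..}, ...]. A call has 1 to 10 rows; each row is the pose to reach, as a shift and turn from the pose commanded when the call began, along the tool's axes at that moment; what a row does not reach only later rows make up. A row lasts 1/8 s, in which the tool goes at most 62.5 mm and 10.7 degrees, less where a joint would pass 70% of its speed; a pose out of reach is approached as far as the arm can. A call with a gripper value outside its range is refused whole. "grip" is the finger opening in cm, from 0 to 8.54, set as the call begins (left out, the last holds). The fingers move at their own pace and stop on an object; "grip_force" is the grip in N (left out, the last holds). Time passes only in rows, so rows that repeat a pose let the fingers close. It gives the time, the measured TCP pose, the force, the opening and the grip force at its end, in the units of the state.
- telemetry.state(): the state, without advancing time (a new reading comes with each control period).
- viewer.get_image(name): name is "scene" or "top" or "wrist"; returns the picture (480x640x3 uint8, blue, green, red); there is no depth.
- viewer.camera_info(name): a dict with "fx", "fy", "cx", "cy" (pixels), "world_from_camera" (4x4, takes a point from camera to world coordinates); the wrist camera has in their place "tool_from_camera" (4x4, takes a point from camera to tool coordinates, whose origin is the TCP and whose axes are the flange's). Camera axes: x right, y up, looking along -z (the intrinsics and any distortion apply to the point x, -y, -z); pixel columns grow to the right and rows downward; lengths in m; the calibration is good to about 2 mm. A picture is of the moment at which its call begins: read the wrist's pose just before it. camera_info takes no time and is no camera call.
- order.hand_in(): hands the job in; it is judged then, once.
The state is a dict: "t": time; "joint_positions": joint angles; "joint_velocities": joint speeds; "tau": joint torques, N m; "eef_pos": TCP position; "tcp_rot": TCP orientation; "contact_force": force on the tool from outside, world axes, zero at the start; "ft_torque": the same for the moment, N m; "gripper_width": opening from 0.0 (shut) to 1.0 (fully open); "grasp_force": force on a finger pad.
Only numpy, scipy, OpenCV 4.12 (cv2) and the standard library are available. Lean on these libraries where they do the work, as an engineer would, in place of code of your own. Each camera call takes 0.05 s, during which the arm holds its last target. There are 200 camera calls.

## Task

Lift the objective case out of the corner of the bonding jig and stand it upright on the round blue mat. Then put the aluminium beamsplitter cube flat on the jig plate, squarely in the corner, and press it firmly against both brass stops at once, staying there: finish while still holding the cube pressed against the two stops. Leave the other things on the bench where they are.

Things in the scene. Friction and masses are not known exactly. Their poses are not given: they have to be found in the camera images.
- jig: bonding jig, fixed to the bench: dark steel plate 120 x 120 x 10 mm carrying two brass stops. Origin at the centre of the plate's underside; z up, x towards the stop stop_far, y towards the stop stop_left. Plate top at z = 10 mm in this frame. Both stops rise 12 mm above the plate; their inner (contact) faces lie at x = +45 mm (stop_far) and y = +45 mm (stop_left). The jig's place and yaw vary
- stop_far: brass stop bar of the jig, 10 mm thick, 80 mm long, 12 mm high; its length runs along the jig's y axis. Origin at the centre of its underside, on the plate, axes as the jig's; the contact face looks to the jig's -x, 5 mm from the origin. Rigid
- stop_left: brass stop bar of the jig, 10 mm thick, 80 mm long, 12 mm high; its length runs along the jig's x axis. Origin at the centre of its underside, on the plate, axes as the jig's; the contact face looks to the jig's -y, 5 mm from the origin. Rigid
- jig_corner (a point): the point on the plate's top where the planes of the two contact faces meet (45, 45, 10 mm in the jig's frame); axes as the jig's. The bars stop 10 mm short of it, leaving a relief gap at the corner
- cube: the same cube as cube_center; origin at the centre of its underside
- cube_center (a point): centre of the beamsplitter cube: bare aluminium block 40 x 40 x 42 mm high with a small round window in each side, loose, 0.1 to 0.2 kg, starts standing on the bench with any yaw. z up, x and y square to its side faces; any side may go to any stop. Seated, its centre lies at x = 25, y = 25, z = 31 mm in the jig's frame
- case: the same objective case as case_center; origin at the centre of its underside
- case_center (a point): centre of the objective case: an upright pale grey round case with a black foot and a black lid, 35 mm across, 68 mm high, 0.12 kg, loose; starts standing on the jig plate in the corner where the cube belongs. z up
- pad: round blue mat, 90 mm across, 4 mm thick, fixed to the bench; origin at the centre of its underside
- notebook: bystander: black pocket notebook, 149 x 106 x 12 mm, lying flat; origin at the centre of its underside
- marker: bystander: marker pen with blue cap, 132 x 12 x 15 mm, lying along its x; origin at the centre of its underside
- tape: bystander: roll of paper tape lying flat, 69 mm across, 18 mm high; origin at the centre of its underside
- dish: bystander: clear small Petri dish, 56 mm across, 16 mm high; origin at the centre of its underside
Not all that is in view belongs to the job. Leave any pink look-alike of the case alone. Of the things shaped like the cube, the aluminium one is meant.

How it is judged:
On the way, in this order (a step that is already met when the one before it is completed fails the run):
1. the objective case stands upright on the blue mat, let go (horizontal distance between case_center and pad below 0.032 m and angle between case_center's own z axis and vertical below 0.1 rad and height (world z) of case_center below 0.043 m and contact force between the fingers and case below 0.1 N and contact force between case and pad above 0.2 N), for 0.2 s.
2. the cube lies flat and square in the corner of the jig and touches both stops (x of cube_center in the frame of jig between 0.022 and 0.028 m and y of cube_center in the frame of jig between 0.022 and 0.028 m and z of cube_center in the frame of jig between 0.027 and 0.034 m and angle between cube_center's own z axis and vertical below 0.06 rad and (angle between the x axis of cube_center and the x axis of jig, either way round below 0.06 rad or angle between the x axis of cube_center and the y axis of jig, either way round below 0.06 rad) and contact force between cube and stop_far above 0.5 N and contact force between cube and stop_left above 0.5 N), for 0.2 s.
At the end, for the whole second after the job is handed in: Cube flat on the plate, square (0.06 rad), within 3 mm of its seated place, touched by the fingers and pressing each stop with over 2 N through the last second; objective case upright, released, its centre within 32 mm of the mat's centre (all of step 1 and x of cube_center in the frame of jig between 0.022 and 0.028 m and y of cube_center in the frame of jig between 0.022 and 0.028 m and z of cube_center in the frame of jig between 0.027 and 0.034 m and angle between cube_center's own z axis and vertical below 0.06 rad and (angle between the x axis of cube_center and the x axis of jig, either way round below 0.06 rad or angle between the x axis of cube_center and the y axis of jig, either way round below 0.06 rad) and contact force between cube and stop_far above 2 N and contact force between cube and stop_left above 2 N and contact force between the fingers and cube above 1 N and contact force between cube and case below 0.1 N); the arm keeps its last pose, push and grip.
It fails at once if a bystander (notebook, marker, tape roll, Petri dish) is moved by more than 30 mm (distance of any of notebook, marker, tape, dish from where it was at the start of the episode above 0.03 m).
It also fails if it takes over 62 s, if anything falls off the work surface, if the arm or the gripper's body presses on something with over 40 N, if the wrist force passes 120 N, or if a joint passes its speed limit or range.

## Working session

There is one attempt and no reset: what is moved stays moved. The work goes in short steps, Python scripts to look and compute and a tool call to move; the robot and the scene stay as the last step left them, time stands still between calls to the robot, and variables do not carry over. Pictures are saved under pics/ and viewed, at most 10 in all, crops included, and the job is handed in when it is done.

Besides the shell and the picture viewer there is one more tool, called after "Request:" as a command line: name --argument value ..., lists and objects as JSON in quotes. apply_moves: Moves the arm, as the interface text tells. Its arguments: {"type":"object","properties":{"moves":{"type":"array","items":{"type":"object","properties":{"tx":{"type":"number"},"ty":{"type":"number"},"tz":{"type":"number"},"spin":{"type":"number"}}}},"grip":{"type":"number"},"grip_force":{"type":"number"}},"required":["moves"]}

```bash
mkdir -p pics; ls; python3 - <<'E'
from station import telemetry, viewer
import cv2,numpy as np
s=telemetry.state();print({k:np.round(v,3).tolist() for k,v in s.items()})
for n in ("scene","top"):
    cv2.imwrite(f"pics/{n}0.png",viewer.get_image(n))
for n in("scene","top","wrist"):
    print(n,{k:np.round(v,4).tolist() if not isinstance(v,str) else v for k,v in viewer.camera_info(n).items()})
E
```

```text
pics
{'t': 0.0, 'joint_positions': [-1.335, 0.36, 1.511, 0.0, 1.272, -0.115], 'joint_velocities': [-0.0, 0.001, 0.001, -0.001, -0.0, -0.001], 'tau': [0.001, -52.761, -27.862, 0.0, 0.013, -0.0], 'eef_pos': [0.206, -0.563, 0.244], 'tcp_rot': [0.985, 0.175, -0.0, -0.001], 'contact_force': [0.912, -0.424, 0.448], 'ft_torque': [0.033, -0.071, -0.007], 'grasp_force': 0.0, 'gripper_width': 1.003}
scene {'fx': 479.6606, 'fy': 479.6606, 'cx': 319.0752, 'cy': 236.2824, 'world_from_camera': [[-0.4014, 0.3558, -0.844, -0.2465], [-0.9158, -0.1387, 0.377, 0.6721], [0.0171, 0.9242, 0.3815, 0.4036], [0.0, 0.0, 0.0, 1.0]]}
top {'fx': 440.7913, 'fy': 440.7913, 'cx': 315.9302, 'cy': 235.3748, 'world_from_camera': [[0.0298, 0.9959, -0.085, 0.4016], [-0.9995, 0.0287, -0.0146, 0.3345], [-0.0121, 0.0854, 0.9963, 0.9013], [0.0, 0.0, 0.0, 1.0]]}
wrist {'fx': 365.1869, 'fy': 365.1869, 'cx': 315.604, 'cy': 238.5829, 'tool_from_camera': [[-0.0012, 0.9587, 0.2845, 0.0726], [1.0, 0.0007, 0.0018, 0.0009], [0.0015, 0.2845, -0.9587, -0.1283], [0.0, 0.0, 0.0, 1.0]]}
```

View pics/top0.png

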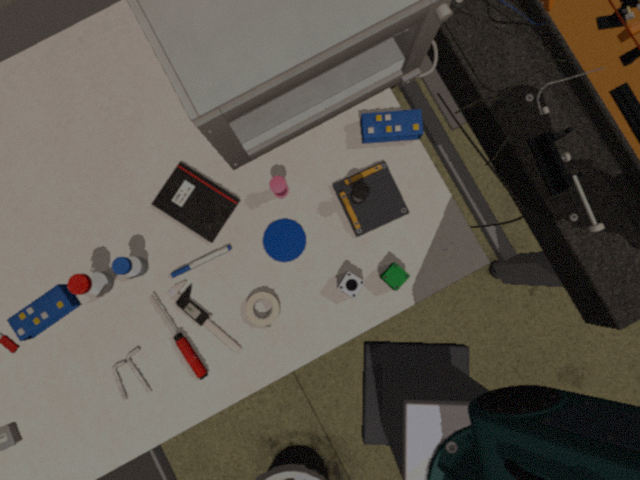

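View pics/scene0.png

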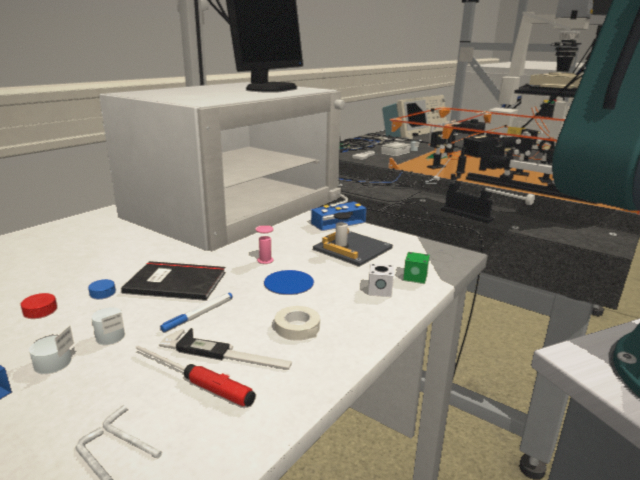

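The top view shows the jig plate with corners near (382,161), (409,210), (357,236) and (333,185), and its brass stops along the upper and left edges. The case lid is near (360,190), the mat near (285,240), the aluminium cube near (350,284), the green decoy near (395,276), and the pink decoy near (279,187). The scene view agrees, and it shows the cabinet standing behind the mat and jig.

```bash
cat > h.py <<'E'
import numpy as np, cv2
from scipy.spatial.transform import Rotation as R
from station import telemetry, viewer
def cam(n, st=None):
    c=viewer.camera_info(n)
    if n=="wrist":
        T=np.eye(4);T[:3,:3]=R.from_quat(st["tcp_rot"]).as_matrix();T[:3,3]=st["eef_pos"]
        M=T@np.array(c["tool_from_camera"])
    else: M=np.array(c["world_from_camera"])
    return c,M
def ray(cm,px,z):
    c,M=cm;px=np.atleast_2d(np.array(px,float))
    d=np.c_[(px[:,0]-c["cx"])/c["fx"],-(px[:,1]-c["cy"])/c["fy"],-np.ones(len(px))]@M[:3,:3].T
    return M[:3,3]+d*((z-M[2,3])/d[:,2])[:,None]
def blob(mask,near,amin=20):
    cs,_=cv2.findContours(mask.astype(np.uint8),cv2.RETR_EXTERNAL,cv2.CHAIN_APPROX_NONE)
    cs=[c for c in cs if cv2.contourArea(c)>amin]
    return min(cs,key=lambda c:abs(cv2.pointPolygonTest(c,tuple(map(float,near)),True)) if cv2.pointPolygonTest(c,tuple(map(float,near)),True)<0 else 0)
def yaw(st):
    x=R.from_quat(st["tcp_rot"]).as_matrix()[:,0];return np.arctan2(x[1],x[0])
def totool(st,d):   # world shift -> tool cm
    return np.round(R.from_quat(st["tcp_rot"]).as_matrix().T@np.array(d)*100,2)
E
python3 - <<'E'
from h import *
im=cv2.imread("pics/top0.png");cm=cam("top");h=cv2.cvtColor(im,cv2.COLOR_BGR2HSV)
H,S,V=[h[...,i].astype(int) for i in range(3)]
b=blob((H>100)&(H<130)&(S>150)&(V>60),(285,240));(c,r)=cv2.fitEllipse(b)[:2];print("mat",c,r,ray(cm,c,.004))
for p in [(360,190),(385,200),(345,210),(350,284),(342,280),(395,276),(300,280)]: print(p,h[p[1],p[0]])
brass=(H>12)&(H<32)&(S>110)&(V>60);
for p in [(370,170),(350,215)]:
    bb=blob(brass,p,15);rc=cv2.minAreaRect(bb);print("brass",rc, ray(cm,cv2.boxPoints(rc),.022)[:,:2].round(3).tolist())
pl=np.zeros_like(V);pl[155:240,325:415]=1
m=(((V<90)|brass)&(pl>0));rc=cv2.minAreaRect(blob(m,(380,205)));print("plate",rc,ray(cm,cv2.boxPoints(rc),.01)[:,:2].round(3).tolist())
print("lid",ray(cm,(360,189),.078),"cube",ray(cm,(350,284),.042),"green",ray(cm,(395,274),.042))
crop=cv2.resize(im[150:310,260:420],(800,600) and (600,600),interpolation=cv2.INTER_CUBIC);cv2.imwrite("pics/crop.png",crop)
E
```

```text
mat (284.0968933105469, 239.77781677246094) (40.37022399902344, 40.9119987487793) [[0.4672693 0.4124032 0.004    ]]
(360, 190) [19 74 38]
(385, 200) [165  11  46]
(345, 210) [15 12 42]
(350, 284) [120  10  26]
(342, 280) [ 10   7 108]
(395, 276) [ 64 167  99]
(300, 280) [ 20  27 141]
brass ((362.5137023925781, 174.13014221191406), (6.455326080322266, 40.22164535522461), 65.55604553222656) [[0.592, 0.296], [0.628, 0.223], [0.616, 0.217], [0.58, 0.291]]
brass ((349.49310302734375, 209.68490600585938), (40.22164535522461, 6.620846748352051), 65.55604553222656) [[0.564, 0.305], [0.57, 0.293], [0.497, 0.258], [0.491, 0.27]]
plate ((370.045654296875, 197.81204223632812), (59.26437759399414, 58.4790153503418), 64.98310852050781) [[0.586, 0.32], [0.64, 0.212], [0.53, 0.16], [0.477, 0.266]]
lid [[0.56215299 0.26595108 0.078     ]] cube [[0.38235828 0.2783212  0.042     ]] green [[0.40424547 0.19168026 0.042     ]]
```

View pics/crop.png

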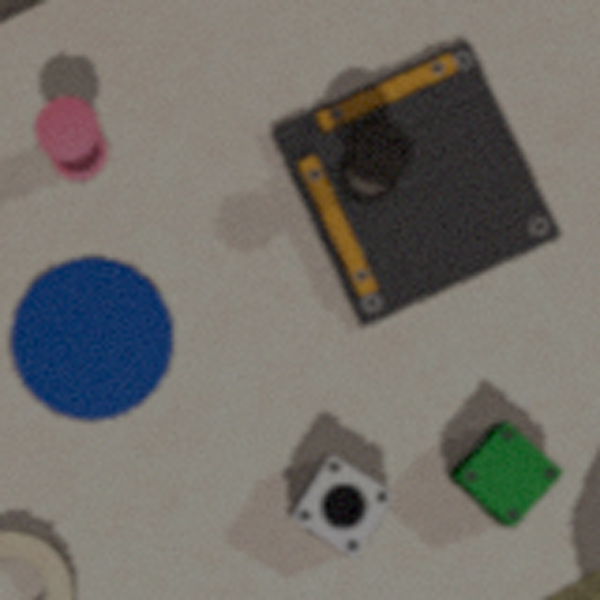

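The crop confirms the jig's orientation, with its corner up and to the left in the picture. The jig yaw is about 0.46 rad, and the cube's edges are turned roughly 0.885 rad. Now I'll move above the case.

Request:
apply_moves --moves '[{"tx": 62, "ty": -65.6, "tz": 0, "spin": -0.108}, {"tx": 62, "ty": -65.6, "tz": 0, "spin": -0.108}, {"tx": 62, "ty": -65.6, "tz": 0, "spin": -0.108}, {"tx": 62, "ty": -65.6, "tz": 0, "spin": -0.108}, {"tx": 62, "ty": -65.6, "tz": 0, "spin": -0.108}, {"tx": 62, "ty": -65.6, "tz": 0, "spin": -0.108}, {"tx": 62, "ty": -65.6, "tz": 0, "spin": -0.108}, {"tx": 62, "ty": -65.6, "tz": 0, "spin": -0.108}, {"tx": 62, "ty": -65.6, "tz": 0, "spin": -0.108}, {"tx": 62, "ty": -65.6, "tz": 0, "spin": -0.108}]'

```text
t: 1.35
eef_pos: [0.4536, 0.0127, 0.2453]
tcp_rot: [0.974, 0.227, 0.0, 0.0]
contact_force: [1.1, -0.8, -0.2]
gripper_width: 1.0
grasp_force: 0.0
```

```bash
python3 - <<'E'
from h import *
s=telemetry.state();print(s["t"],s["eef_pos"],yaw(s),totool(s,np.array([.562,.266,.245])-s["eef_pos"]))
E
```

```text
1.35 [0.45361324 0.01269934 0.24531786] 0.4589764592144387 [ 20.94 -17.91   0.03]
```

Request:
apply_moves --moves '[{"tx": 20.9, "ty": -17.9, "tz": 0}, {"tx": 20.9, "ty": -17.9, "tz": 0}, {"tx": 20.9, "ty": -17.9, "tz": 0}, {"tx": 20.9, "ty": -17.9, "tz": 0}, {"tx": 20.9, "ty": -17.9, "tz": 0}, {"tx": 20.9, "ty": -17.9, "tz": 0}, {"tx": 20.9, "ty": -17.9, "tz": 0}]'

```text
invalid input at $.moves[0]: expected keys tx, ty, tz, spin
```

```bash
python3 - <<'E'
from h import *
import json
s=telemetry.state();im=viewer.get_image("wrist");cv2.imwrite("pics/w1.png",im);json.dump({k:np.array(v).tolist() for k,v in s.items()},open("w1.json","w"))
print(s["t"],s["eef_pos"],yaw(s))
E
```

```text
1.35 [0.45361324 0.01269934 0.24531786] 0.4589764592144387
```

View pics/w1.png

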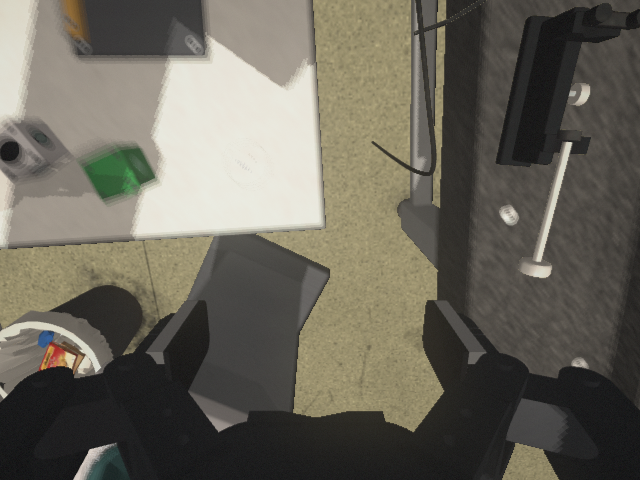

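The move was refused because each row needs all four keys. The picture was taken early, so it shows only the plate's corner at the upper left and the cubes at the left edge. I'll send the move again.

Request:
apply_moves --moves '[{"tx": 20.9, "ty": -17.9, "tz": 0, "spin": 0}, {"tx": 20.9, "ty": -17.9, "tz": 0, "spin": 0}, {"tx": 20.9, "ty": -17.9, "tz": 0, "spin": 0}, {"tx": 20.9, "ty": -17.9, "tz": 0, "spin": 0}, {"tx": 20.9, "ty": -17.9, "tz": 0, "spin": 0}, {"tx": 20.9, "ty": -17.9, "tz": 0, "spin": 0}, {"tx": 20.9, "ty": -17.9, "tz": 0, "spin": 0}]'

```text
t: 2.28
eef_pos: [0.5606, 0.2626, 0.2448]
tcp_rot: [0.974, 0.227, -0.001, 0.0]
contact_force: [0.3, -1.0, -1.0]
gripper_width: 1.0
grasp_force: 0.0
```

```bash
python3 - <<'E'
from h import *
import json
s=telemetry.state();im=viewer.get_image("wrist");cv2.imwrite("pics/w2.png",im);json.dump({k:np.array(v).tolist() for k,v in s.items()},open("w2.json","w"))
print(s["t"],s["eef_pos"],yaw(s))
E
```

```text
2.275 [0.56059486 0.26259747 0.24481921] 0.45869024540850356
```

View pics/w2.png

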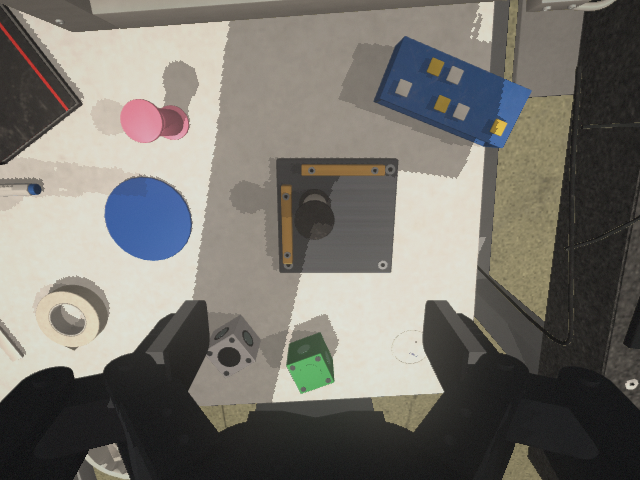

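The wrist view shows the jig square on, with the brass bars at (343,170) and (287,223). The case lid is at (315,215), the mat at (148,218), the aluminium cube's top at (230,355), and the blue box out of the way.

```bash
python3 - <<'E'
from h import *
import json
s=json.load(open("w2.json"));im=cv2.imread("pics/w2.png");cm=cam("wrist",s);h=cv2.cvtColor(im,cv2.COLOR_BGR2HSV)
H,S,V=[h[...,i].astype(int) for i in range(3)]
brass=(H>8)&(H<32)&(S>110)&(V>50)
J=[]
for p in [(343,170),(287,223)]:
    bb=blob(brass,p,100)[:,0];w=ray(cm,bb,.022)[:,:2].astype(np.float32);rc=cv2.minAreaRect(w*1000);print("bar",rc)
b=blob((H>100)&(H<130)&(S>120),(148,218));w=ray(cm,b[:,0],.004)[:,:2].astype(np.float32)*1000;print("mat",cv2.fitEllipse(w))
lid=blob((V<45)&(np.hypot(*np.meshgrid(np.arange(640)-315,np.arange(480)-215))<24),(315,217))[:,0]
print("lid",cv2.minEnclosingCircle(ray(cm,lid,.078)[:,:2].astype(np.float32)*1000), ray(cm,(315,217),.078), [int(V[y,x]) for x,y in((315,217),(340,220),(315,205),(315,192))])
m=(S<60)&(V>75);print("cube",[ray(cm,p,.042)[0,:2].round(4).tolist() for p in [(229.5,357),(231,336),(252,359),(209,352),(227,374)]])
cr=cv2.resize(im[300:400,180:280],(500,500),interpolation=cv2.INTER_CUBIC);cr2=cv2.resize(im[180:280,265:365],(500,500),interpolation=cv2.INTER_CUBIC)
cv2.imwrite("pics/c2.png",cv2.resize(np.hstack([cr,cr2]),(800,400)))
E
```

```text
bar ((604.6666259765625, 255.3632354736328), (10.317359924316406, 79.02996063232422), 26.218164443969727)
bar ((531.6076049804688, 280.1131286621094), (79.8487548828125, 10.125603675842285), 26.092073440551758)
mat ((468.1636047363281, 411.1094970703125), (87.06233215332031, 87.39662170410156), 33.52727127075195)Traceback (most recent call last):
  File "<stdin>", line 10, in <module>
  File "h.py", line 18, in blob
    return min(cs,key=lambda c:abs(cv2.pointPolygonTest(c,tuple(map(float,near)),True)) if cv2.pointPolygonTest(c,tuple(map(float,near)),True)<0 else 0)
ValueError: min() iterable argument is empty
```

```bash
python3 - <<'E'
from h import *
import json
s=json.load(open("w2.json"));im=cv2.imread("pics/w2.png");cm=cam("wrist",s)
print("lid",ray(cm,(315,218.5),.078))
print("cube",[ray(cm,p,.042)[0,:2].round(4).tolist() for p in [(229.5,357),(231,336),(252,359),(209,352),(227,374)]])
cr=cv2.resize(im[310:390,190:270],(400,400),interpolation=cv2.INTER_CUBIC);cr2=cv2.convertScaleAbs(cv2.resize(im[180:260,275:355],(400,400),interpolation=cv2.INTER_CUBIC),alpha=2.5)
cv2.imwrite("pics/c2.png",np.hstack([cr,cr2]))
E
```

```text
lid [[0.56236027 0.26357988 0.078     ]]
cube [[0.3813, 0.2745], [0.4051, 0.2826], [0.3895, 0.2524], [0.3774, 0.296], [0.3607, 0.2689]]
```

View pics/c2.png

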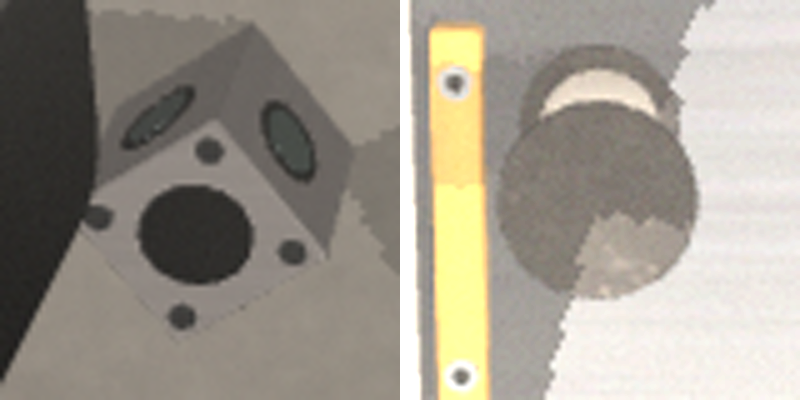

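The left half of the crop shows the cube's top face, with its hole at about (229,357). The right half shows the lid disc centred at about (314.6,219.8) in the full picture, which puts the case within 1 mm of the tool axis. I'll descend and grip it.

Request:
apply_moves --moves '[{"tx": 0.1, "ty": 0, "tz": 19, "spin": 0}, {"tx": 0.1, "ty": 0, "tz": 19, "spin": 0}, {"tx": 0.1, "ty": 0, "tz": 19, "spin": 0}, {"tx": 0.1, "ty": 0, "tz": 19, "spin": 0}, {"tx": 0.1, "ty": 0, "tz": 19, "spin": 0}]'

```text
t: 2.95
eef_pos: [0.5633, 0.2638, 0.0571]
tcp_rot: [0.974, 0.227, 0.001, -0.0]
contact_force: [0.4, 0.2, 0.5]
gripper_width: 1.0
grasp_force: 0.0
```

Request:
apply_moves --moves '[{"tx": 0, "ty": 0, "tz": 0, "spin": 0}, {"tx": 0, "ty": 0, "tz": 0, "spin": 0}, {"tx": 0, "ty": 0, "tz": 0, "spin": 0}, {"tx": 0, "ty": 0, "tz": 0, "spin": 0}, {"tx": 0, "ty": 0, "tz": 0, "spin": 0}, {"tx": 0, "ty": 0, "tz": 0, "spin": 0}, {"tx": 0, "ty": 0, "tz": 0, "spin": 0}, {"tx": 0, "ty": 0, "tz": 0, "spin": 0}]' --grip 2.5 --grip_force 40

```text
t: 3.95
eef_pos: [0.5631, 0.2646, 0.057]
tcp_rot: [0.974, 0.228, 0.001, -0.0]
contact_force: [-0.8, 0.1, 8.1]
gripper_width: 0.399
grasp_force: 39.0
```

Request:
apply_moves --moves '[{"tx": 0, "ty": 0, "tz": -5, "spin": 0}, {"tx": -0.5, "ty": -4, "tz": -5, "spin": 0}, {"tx": -1, "ty": -8.5, "tz": -5, "spin": 0}, {"tx": -1.6, "ty": -13, "tz": -5, "spin": 0}, {"tx": -2.1, "ty": -17.3, "tz": -5, "spin": 0}, {"tx": -2.1, "ty": -17.3, "tz": -5, "spin": 0}, {"tx": -2.1, "ty": -17.3, "tz": -3, "spin": 0}, {"tx": -2.1, "ty": -17.3, "tz": -1, "spin": 0}, {"tx": -2.1, "ty": -17.3, "tz": 0, "spin": 0}, {"tx": -2.1, "ty": -17.3, "tz": 0, "spin": 0}]'

```text
t: 5.2
eef_pos: [0.4667, 0.4092, 0.0548]
tcp_rot: [0.974, 0.227, -0.001, 0.0]
contact_force: [-0.0, 0.4, -1.2]
gripper_width: 0.397
grasp_force: 40.4
```

```bash
python3 - <<'E'
from h import *
s=telemetry.state();print(s["t"],s["eef_pos"],yaw(s),s["gripper_width"],s["grasp_force"],s["contact_force"],totool(s,np.array([.4682,.4111,.051])-s["eef_pos"]))
E
```

```text
5.2 [0.46665673 0.40920969 0.05479241] 0.4583336349745262 0.3973216331741151 40.447606444358826 [-0.00651965  0.3964154  -1.22684661] [ 0.22 -0.1   0.38]
```

Request:
apply_moves --moves '[{"tx": 0.2, "ty": -0.1, "tz": 0.3, "spin": 0}, {"tx": 0.2, "ty": -0.1, "tz": 0.4, "spin": 0}, {"tx": 0.2, "ty": -0.1, "tz": 0.4, "spin": 0}]'

```text
t: 5.58
eef_pos: [0.4684, 0.4119, 0.0517]
tcp_rot: [0.974, 0.227, 0.0, -0.0]
contact_force: [0.6, -0.7, -2.6]
gripper_width: 0.397
grasp_force: 40.4
```

Request:
apply_moves --moves '[{"tx": 0, "ty": 0, "tz": 0.1, "spin": 0}, {"tx": 0, "ty": 0, "tz": 0.15, "spin": 0}, {"tx": 0, "ty": 0, "tz": 0.15, "spin": 0}]'

```text
t: 5.95
eef_pos: [0.4684, 0.412, 0.051]
tcp_rot: [0.974, 0.227, 0.0, -0.0]
contact_force: [-1.4, -0.9, 6.7]
gripper_width: 0.398
grasp_force: 41.4
```

Contact: the force has turned upward to 6.7 N. I'll release and rise.

Request:
apply_moves --moves '[{"tx": 0, "ty": 0, "tz": 0, "spin": 0}, {"tx": 0, "ty": 0, "tz": 0, "spin": 0}, {"tx": 0, "ty": 0, "tz": 0, "spin": 0}, {"tx": 0, "ty": 0, "tz": 0, "spin": 0}, {"tx": 0, "ty": 0, "tz": 0, "spin": 0}, {"tx": 0, "ty": 0, "tz": -3, "spin": 0}, {"tx": 0, "ty": 0, "tz": -8, "spin": 0}, {"tx": 0, "ty": 0, "tz": -14, "spin": 0}, {"tx": 0, "ty": 0, "tz": -14, "spin": 0}]' --grip 7

```text
t: 7.08
eef_pos: [0.4713, 0.414, 0.1955]
tcp_rot: [0.974, 0.227, 0.005, -0.002]
contact_force: [-0.1, 0.7, 0.2]
gripper_width: 0.82
grasp_force: 0.0
```

```bash
python3 - <<'E'
from h import *
s=telemetry.state();im=viewer.get_image("top");cv2.imwrite("pics/t3.png",im)
h=cv2.cvtColor(viewer.get_image("wrist"),cv2.COLOR_BGR2HSV);cv2.imwrite("pics/w3.png",cv2.cvtColor(h,cv2.COLOR_HSV2BGR))
print(s["t"],s["eef_pos"],yaw(s),totool(s,np.array([.3813,.2765,.2])-s["eef_pos"]))
E
```

```text
7.075 [0.47126601 0.41400833 0.19553456] 0.4588482517957046 [-14.15   8.34  -0.61]
```

View pics/w3.png

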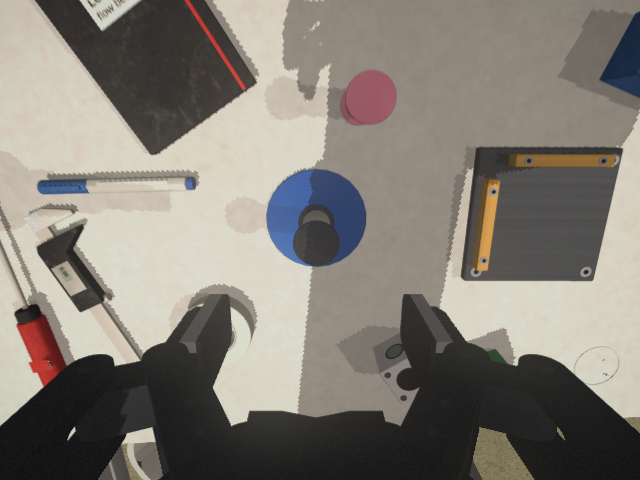

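The wrist view shows the case upright and central on the mat, with its lid at (316,242). Next I'll go above the cube with the jaws turned to its faces.

Request:
apply_moves --moves '[{"tx": -14.1, "ty": 8.3, "tz": -1, "spin": -0.426}, {"tx": -14.1, "ty": 8.3, "tz": -1, "spin": -0.426}, {"tx": -14.1, "ty": 8.3, "tz": -1, "spin": -0.426}, {"tx": -14.1, "ty": 8.3, "tz": -1, "spin": -0.426}, {"tx": -14.1, "ty": 8.3, "tz": -1, "spin": -0.426}]'

```text
t: 7.8
eef_pos: [0.3786, 0.275, 0.1991]
tcp_rot: [0.904, 0.428, -0.0, -0.0]
contact_force: [0.5, -0.0, 0.3]
gripper_width: 0.819
grasp_force: 0.0
```

```bash
python3 - <<'E'
from h import *
import json
s=telemetry.state();im=viewer.get_image("wrist");json.dump({k:np.array(v).tolist() for k,v in s.items()},open("w4.json","w"))
print(s["t"],s["eef_pos"],yaw(s));cv2.imwrite("pics/w4.png",im)
# from w2: corners of cube top
c2=cam("wrist",json.load(open("w2.json")));P=ray(c2,[(233,334),(255.4,361.6),(226.4,377.4),(206,353)],.042)[:,:2];print(cv2.minAreaRect((P*1000).astype(np.float32)))
E
```

```text
7.8 [0.37862445 0.2750404  0.19912612] 0.8839255121170997
((382.0209655761719, 274.215576171875), (39.20389938354492, 37.38532638549805), 59.36147689819336)
```

View pics/w4.png

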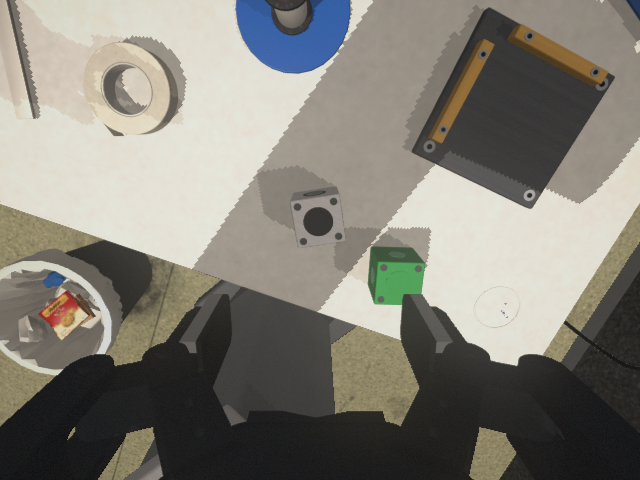

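The cube's top is near (318,221), turned about 9° from the jaws. Its screw holes are near (298,208), (333,202), (338,236) and (304,241). I'll measure it precisely.

```bash
python3 - <<'E'
from h import *
import json
s=json.load(open("w4.json"));im=cv2.imread("pics/w4.png");cm=cam("wrist",s);g=cv2.cvtColor(im,cv2.COLOR_BGR2GRAY)
cs,_=cv2.findContours((g<75).astype(np.uint8)[195:250,285:350],cv2.RETR_LIST,cv2.CHAIN_APPROX_NONE)
for c in cs:
    if cv2.contourArea(c)>8: print(cv2.contourArea(c),np.mean(c[:,0],0)+[285,195])
H=np.array([(298,208),(333,202),(338,236),(304,241)],float)
P=ray(cm,H,.042)[:,:2];e=P-np.roll(P,-1,0);print(P.mean(0),np.hypot(*e.T),np.arctan2(e[:,1],e[:,0])%(np.pi/2))
m=P.mean(0)
print(totool(s,np.r_[m,.03]-s["eef_pos"]))
E
```

```text
16.0 [303.07142857 241.28571429]
18.0 [338.5 236. ]
608.5 [317.81012658 221.25316456]
18.0 [297.42857143 206.92857143]
20.5 [333.33333333 201.26666667]
[0.38145645 0.27462497] [0.02819227 0.0283602  0.02801988 0.02780145] [1.05537798 1.04010381 1.03551186 1.04619714]
[ 0.16  0.25 16.91]
```

Request:
apply_moves --moves '[{"tx": 0.2, "ty": 0.25, "tz": 4, "spin": -0.161}, {"tx": 0.2, "ty": 0.25, "tz": 10, "spin": -0.161}, {"tx": 0.2, "ty": 0.25, "tz": 15, "spin": -0.161}, {"tx": 0.2, "ty": 0.25, "tz": 16.9, "spin": -0.161}, {"tx": 0.2, "ty": 0.25, "tz": 16.9, "spin": -0.161}]'

```text
t: 8.48
eef_pos: [0.3811, 0.275, 0.0288]
tcp_rot: [0.866, 0.5, -0.002, -0.0]
contact_force: [0.6, 0.2, 0.6]
gripper_width: 0.817
grasp_force: 0.0
```

Request:
apply_moves --moves '[{"tx": 0, "ty": 0, "tz": 0, "spin": 0}, {"tx": 0, "ty": 0, "tz": 0, "spin": 0}, {"tx": 0, "ty": 0, "tz": 0, "spin": 0}, {"tx": 0, "ty": 0, "tz": 0, "spin": 0}, {"tx": 0, "ty": 0, "tz": 0, "spin": 0}, {"tx": 0, "ty": 0, "tz": 0, "spin": 0}, {"tx": 0, "ty": 0, "tz": 0, "spin": 0}]' --grip 3 --grip_force 60

```text
t: 9.35
eef_pos: [0.3827, 0.2756, 0.032]
tcp_rot: [0.866, 0.499, 0.001, -0.0]
contact_force: [-0.1, 1.3, 7.7]
gripper_width: 0.45
grasp_force: 61.4
```

```bash
python3 - <<'E'
from h import *
s=telemetry.state();print(s["t"],s["eef_pos"],yaw(s),s["gripper_width"],s["grasp_force"],s["contact_force"])
o=np.array([.5579,.2376]);a=.4565;Rj=np.array([[np.cos(a),-np.sin(a)],[np.sin(a),np.cos(a)]])
t=o+Rj@[.015,.015];print(t,totool(s,np.r_[t,.09]-s["eef_pos"]),yaw(s)-a)
E
```

```text
9.35 [0.38274629 0.27556629 0.03200172] 1.0456903000760218 0.44992470781759886 61.41351342201233 [-0.09553271  1.28957985  7.68032968]
[0.56475187 0.25767615] [ 7.59 16.65 -5.76] 0.5891903000760218
```

Request:
apply_moves --moves '[{"tx": 0, "ty": 0, "tz": -5.8, "spin": 0}, {"tx": 2, "ty": 4, "tz": -5.8, "spin": 0.15}, {"tx": 4, "ty": 8.5, "tz": -5.8, "spin": 0.3}, {"tx": 6, "ty": 12.5, "tz": -5.8, "spin": 0.45}, {"tx": 7.6, "ty": 16.6, "tz": -5.8, "spin": 0.589}, {"tx": 7.6, "ty": 16.6, "tz": -5.8, "spin": 0.589}, {"tx": 7.6, "ty": 16.6, "tz": -5.8, "spin": 0.589}]'

```text
t: 10.22
eef_pos: [0.5623, 0.257, 0.0885]
tcp_rot: [0.974, 0.227, -0.001, -0.0]
contact_force: [0.4, -0.1, -1.9]
gripper_width: 0.453
grasp_force: 61.6
```

```bash
cat > j.py <<'E'
from h import *
s=telemetry.state();o=np.array([.5579,.2376]);a=.4565;Rj=np.array([[np.cos(a),-np.sin(a)],[np.sin(a),np.cos(a)]])
print(s["t"],"jig xy",Rj.T@(np.array(s["eef_pos"][:2])-o),"z",s["eef_pos"][2],"dyaw",yaw(s)-a,"F jig",Rj.T@np.array(s["contact_force"][:2]),s["contact_force"][2],s["grasp_force"],s["gripper_width"])
E
python3 j.py; python3 - <<'E'
from h import *
cv2.imwrite("pics/w5.png",viewer.get_image("wrist"))
E
```

```text
10.225 jig xy [0.01252606 0.01551338] z 0.08848949142290362 dyaw 0.0006908478939043894 F jig [ 0.33590984 -0.30772871] -1.8582283412523661 61.62168502807617 0.45267433529132944
```

View pics/w5.png

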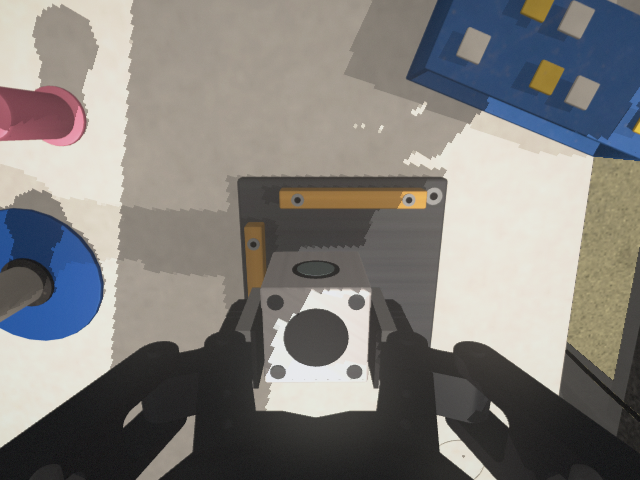

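The view shows the cube held square to the stops, with no obstruction. I'll lower it.

Request:
apply_moves --moves '[{"tx": 0, "ty": 0, "tz": 2.5, "spin": 0}, {"tx": 0, "ty": 0, "tz": 4.2, "spin": 0}, {"tx": 0, "ty": 0, "tz": 4.5, "spin": 0}, {"tx": 0, "ty": 0, "tz": 4.5, "spin": 0}]'

```text
t: 10.78
eef_pos: [0.5631, 0.2575, 0.0438]
tcp_rot: [0.974, 0.227, -0.0, -0.0]
contact_force: [0.3, -0.4, -2.2]
gripper_width: 0.457
grasp_force: 61.7
```

```bash
python3 j.py
```

```text
10.775 jig xy [0.0134575  0.01560375] z 0.043847753204436124 dyaw 0.0006673933351720729 F jig [ 0.11977726 -0.543111  ] -2.194400071969909 61.72285079956055 0.4569789754908473
```

Request:
apply_moves --moves '[{"tx": 0, "ty": 0, "tz": 0.2, "spin": 0}, {"tx": 0.4, "ty": -0.3, "tz": 0.22, "spin": 0}, {"tx": 0.8, "ty": -0.6, "tz": 0.22, "spin": 0}, {"tx": 0.8, "ty": -0.6, "tz": 0.22, "spin": 0}]'

```text
t: 11.28
eef_pos: [0.5688, 0.2671, 0.0421]
tcp_rot: [0.974, 0.227, 0.001, -0.0]
contact_force: [0.8, 1.9, -0.2]
gripper_width: 0.458
grasp_force: 62.0
```

```bash
python3 j.py
```

```text
11.275 jig xy [0.02283986 0.02167368] z 0.042083575743822724 dyaw 0.0005694752958858573 F jig [1.57155299 1.29476729] -0.1966083807986088 62.02524662017822 0.4583188499904638
```

Request:
apply_moves --moves '[{"tx": 0.1, "ty": -0.15, "tz": 0.05, "spin": 0}, {"tx": 0.2, "ty": -0.3, "tz": 0.08, "spin": 0}, {"tx": 0.25, "ty": -0.35, "tz": 0.08, "spin": 0}, {"tx": 0.25, "ty": -0.35, "tz": 0.08, "spin": 0}]'

```text
t: 11.78
eef_pos: [0.5692, 0.2697, 0.042]
tcp_rot: [0.974, 0.227, 0.0, 0.001]
contact_force: [-0.8, -4.7, 8.4]
gripper_width: 0.46
grasp_force: 63.0
```

```bash
python3 j.py
```

```text
11.775 jig xy [0.02428997 0.02384418] z 0.042030173545144454 dyaw 0.0007494410175518107 F jig [-2.74639176 -3.84580799] 8.420207382828847 63.02181601524353 0.4599833302188002
```

Request:
apply_moves --moves '[{"tx": 0.1, "ty": -0.1, "tz": 0, "spin": 0}, {"tx": 0.2, "ty": -0.2, "tz": 0, "spin": 0}, {"tx": 0.2, "ty": -0.2, "tz": 0, "spin": 0}, {"tx": 0.2, "ty": -0.2, "tz": 0, "spin": 0}]'

```text
t: 12.28
eef_pos: [0.5695, 0.2709, 0.0421]
tcp_rot: [0.974, 0.227, -0.001, 0.002]
contact_force: [-2.2, -9.2, 11.2]
gripper_width: 0.453
grasp_force: 63.4
```

```bash
python3 j.py
```

```text
12.275 jig xy [0.0250757  0.02481116] z 0.04208157558046967 dyaw 0.0008755473467224051 F jig [-6.01400318 -7.28979887] 11.232797521597682 63.35269331932068 0.45282902873998004
```

Request:
apply_moves --moves '[{"tx": 0.1, "ty": -0.1, "tz": 0, "spin": 0}, {"tx": 0.25, "ty": -0.2, "tz": -0.05, "spin": 0}, {"tx": 0.25, "ty": -0.2, "tz": -0.05, "spin": 0}, {"tx": 0.25, "ty": -0.2, "tz": -0.05, "spin": 0}, {"tx": 0.25, "ty": -0.2, "tz": -0.05, "spin": 0}]'

```text
t: 12.9
eef_pos: [0.5692, 0.2717, 0.0421]
tcp_rot: [0.974, 0.227, -0.003, 0.003]
contact_force: [-3.7, -16.6, 13.5]
gripper_width: 0.454
grasp_force: 63.7
```

```bash
python3 j.py
```

```text
12.9 jig xy [0.02520223 0.02564655] z 0.04212110967581546 dyaw 0.001107819741916538 F jig [-10.62896362 -13.26467596] 13.53488571477882 63.70934844017029 0.4541851393175957
```

Request:
apply_moves --moves '[{"tx": 0.1, "ty": -0.1, "tz": -0.05, "spin": 0}, {"tx": 0.1, "ty": -0.1, "tz": -0.05, "spin": 0}, {"tx": 0.1, "ty": -0.1, "tz": -0.05, "spin": 0}, {"tx": 0.1, "ty": -0.1, "tz": -0.05, "spin": 0}]'

```text
t: 13.4
eef_pos: [0.5693, 0.2718, 0.0422]
tcp_rot: [0.974, 0.227, -0.003, 0.004]
contact_force: [-3.2, -20.8, 11.3]
gripper_width: 0.457
grasp_force: 63.5
```

```bash
python3 j.py; python3 - <<'E'
from h import *
im=viewer.get_image("wrist");cv2.imwrite("pics/w6.png",cv2.convertScaleAbs(im,alpha=1.3))
E
```

```text
13.4 jig xy [0.02527989 0.02571102] z 0.04220003370282382 dyaw 0.0013772795731694099 F jig [-12.01952649 -17.30228619] 11.297957100258262 63.49381506443024 0.45691888690945703
```

View pics/w6.png

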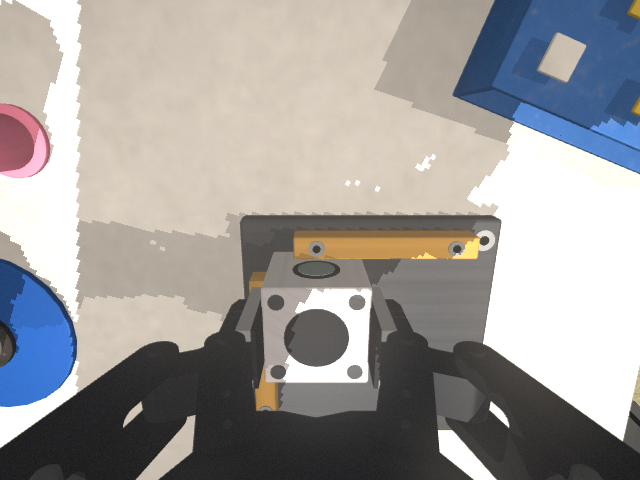

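The final view shows the cube square in the corner. Its far face meets the inner edge of stop_far at about y=258, and its left side meets stop_left. The arm reads about 12 N and 17 N along the two jig axes, so I'm handing in.

```bash
python3 -c "
from station import order
print(order.hand_in())"
```

```text
the job is handed in; nothing more can be done
None
```

The job is handed in at about 13.5 s, with no verdict returned: the case stands upright and released on the blue mat, and the gripper is holding the cube square in the jig corner, with about 12 N (stop_far) and 17 N (stop_left) of arm push measured at the wrist, not at the stops themselves.

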